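# Close the cover of the cooling-water filter evenly

## Task

Close the cover of the water filter evenly: with closed fingertips push the upright handle of each of its four lever nuts clockwise (seen from above), about half a turn in one go, until the nut comes up firm on its stop, nip it there for a moment with about 15 N on the handle and let go. Work crosswise: any nut first, then the one diagonally opposite, then the other two. Never load a nut with more than 30 N, and leave the things standing around where they are.

Things in the scene. Friction and masses are not known exactly. Their poses are not given: they have to be found in the camera images.
- housing: Water filter housing, bolted to the bench: grey foot 150x150x10 mm, round aluminium bowl, square flange 136x136 mm, its top 50 mm above the bench. Origin: centre of the foot's underside; z up. Four upright studs at x, y = +-50 mm, numbered 1 to 4 counterclockwise from above, nut 1 at +x +y, so 1 and 3 are diagonal, and 2 and 4.
- cover: Square steel cover plate 136x136x10 mm over the flange, with a 10 mm high boss in the middle; origin: centre of its upper face. It floats on a springy gasket; the nuts press it down 5 to 6 mm. Seated evenly it lies level, its origin 62 mm above the housing's.
- nut1: Dark steel lever nut 1. Origin: on the stud axis, centre of its underside; z up, x along the lever to the handle. Hub 24 mm across, 16 mm high; lever 14 mm wide, top 16 mm above the origin. Clockwise from above tightens: it sinks 1.8 mm per radian to a stop in the thread, origin then 62 mm above the housing's; it starts 5.0 to 5.9 mm higher. Let go, it stays.
- nut2: Dark steel lever nut 2. Origin: on the stud axis, centre of its underside; z up, x along the lever to the handle. Hub 24 mm across, 16 mm high; lever 14 mm wide, top 16 mm above the origin. Clockwise from above tightens: it sinks 1.8 mm per radian to a stop in the thread, origin then 62 mm above the housing's; it starts 5.0 to 5.9 mm higher. Let go, it stays.
- nut3: Dark steel lever nut 3. Origin: on the stud axis, centre of its underside; z up, x along the lever to the handle. Hub 24 mm across, 16 mm high; lever 14 mm wide, top 16 mm above the origin. Clockwise from above tightens: it sinks 1.8 mm per radian to a stop in the thread, origin then 62 mm above the housing's; it starts 5.0 to 5.9 mm higher. Let go, it stays.
- nut4: Dark steel lever nut 4. Origin: on the stud axis, centre of its underside; z up, x along the lever to the handle. Hub 24 mm across, 16 mm high; lever 14 mm wide, top 16 mm above the origin. Clockwise from above tightens: it sinks 1.8 mm per radian to a stop in the thread, origin then 62 mm above the housing's; it starts 5.0 to 5.9 mm higher. Let go, it stays.
- handle1 (a point): Middle of nut 1's upright round handle (a black sleeve free to spin on its pin): 14 mm thick, 32 mm from the stud axis, free from 16 to 50 mm above the nut's origin (this point 33 mm). It starts pointing outward within 40 degrees, turns 160 to 190 degrees and stops pointing roughly inward; the stop angle varies unseen. Running takes 3 to 6 N; at the stop it rises by about 4 N per mm. Only handles rise this high on the filter.
- handle2 (a point): Middle of nut 2's upright round handle (a black sleeve free to spin on its pin): 14 mm thick, 32 mm from the stud axis, free from 16 to 50 mm above the nut's origin (this point 33 mm). It starts pointing outward within 40 degrees, turns 160 to 190 degrees and stops pointing roughly inward; the stop angle varies unseen. Running takes 3 to 6 N; at the stop it rises by about 4 N per mm. Only handles rise this high on the filter.
- handle3 (a point): Middle of nut 3's upright round handle (a black sleeve free to spin on its pin): 14 mm thick, 32 mm from the stud axis, free from 16 to 50 mm above the nut's origin (this point 33 mm). It starts pointing outward within 40 degrees, turns 160 to 190 degrees and stops pointing roughly inward; the stop angle varies unseen. Running takes 3 to 6 N; at the stop it rises by about 4 N per mm. Only handles rise this high on the filter.
- handle4 (a point): Middle of nut 4's upright round handle (a black sleeve free to spin on its pin): 14 mm thick, 32 mm from the stud axis, free from 16 to 50 mm above the nut's origin (this point 33 mm). It starts pointing outward within 40 degrees, turns 160 to 190 degrees and stops pointing roughly inward; the stop angle varies unseen. Running takes 3 to 6 N; at the stop it rises by about 4 N per mm. Only handles rise this high on the filter.
- seal_tin: Bystander: round metal tin, 62 mm diameter, 22 mm high; origin: centre of its underside.
- beaker: Bystander: clear beaker, 54 mm diameter, 66 mm high; origin: centre of its underside.
- timer: Bystander: white bench timer 38x64x62 mm; origin: centre of its underside.

How it is judged:
By the outcome, as a careful person would: the job done as asked, in the order asked, and still so for the second after the job is handed in, with the robot touching nothing.
It also fails if it takes over 64 s, if anything falls off the work surface, if the arm or the gripper's body presses on something with over 40 N, if the wrist force passes 120 N, or if a joint passes its speed limit or range.

## Robot

A 7-joint arm with a two-finger parallel gripper is mounted at the origin on a cart in front of the work surface, level with it; the furniture and walls round the work are solid. World frame = base frame: x ahead of the robot, y to its left, z up, the work surface at z = 0. Lengths are in m, angles in rad, forces in N, time in s.
With the tool pointing down it reaches from about 0.425 to 0.925 m from the base axis. Payload 6.8 kg.
Tool frame: the origin (TCP) lies midway between the tips of the shut fingers; the grasp point (between the pads) lies 19 mm behind it; z points along the fingers, y is the line along which they close (so a half turn about z gives the same grasp; the last joint's range is limited). The gripper opens to 85 mm and grips with 20 to 120 N. Pads are 22 mm wide; open, the fingers measure 114 mm over their backs; the gripper's body (76 mm by 85 mm) begins 54 mm behind the grasp point. The pads swing forward as they close: fully open they stand 13 mm farther back than shut.
Start: joints at [1.235, 0.477, 0.022, 1.555, -0.011, 1.109, -0.083], TCP at [0.152, -0.658, 0.231] pointing down, gripper open.
Joint ranges: [-2.96, 2.96], [-0.34, 2.1], [-1.41, 1.46], [0.24, 2.44], [-1.37, 4.51], [0.17, 1.92], [-2.96, 2.96]. Speed limits (rad/s): [2.39, 2.39, 3.14, 3.14, 3.14, 3.14, 3.14].

## Interface

Orientations are given as a rotation vector (axis times angle).
In Python, from bench import r gives the robot as it stands. The module is installed in compiled form; this text tells all that it offers.
- The arm moves only by the tool apply_moves, never from a script. Its argument "rows" is a list of rows, each a list of 6 numbers: the shift along the tool's x, y, z scaled (see below), then the turn, a rotation vector about the tool's x, y, z scaled (see below). A call has 1 to 5 rows; each row is the pose to reach, as a shift and turn from the pose commanded when the call began, along the tool's axes at that moment; what a row does not reach only later rows make up. The controller multiplies each number of a shift by 0.25 m and each number of a turn by 90 degrees. A row lasts 1/8 s, in which the tool goes at most 62.5 mm and 10.7 degrees, less where a joint would pass 70% of its speed; a pose out of reach is approached as far as the arm can. A call with a number of a shift or a turn outside -1 to 1 is refused whole. A call with a gripper value outside its range is refused whole. "claw" is the opening, from 0 (shut) to 1 (fully open), set as the call begins (left out, the last holds). The fingers move at their own pace and stop on an object; "newtons" is the grip in N (left out, the last holds). Time passes only in rows, so rows that repeat a pose let the fingers close. It gives the time, the measured TCP pose, the force, the opening and the grip force at its end, in the units of the state.
- r.get_obs(): the state, without advancing time (a new reading comes with each control period).
- r.grab_frame(name): name is "scene" or "top" or "wrist"; returns a dict with "pixels" (420x560x3 uint8, red, green, blue), "intrinsics" (3x3 intrinsics, pixels), "eye" and "attitude" of the camera in the world. Camera axes: x right, y up, looking along -z (the intrinsics and any distortion apply to the point x, -y, -z); pixel columns grow to the right and rows downward; lengths in m; the calibration is good to about 2 mm. A picture is of the moment at which its call begins. There is no depth.
- r.hand_in(): hands the job in; it is judged then, once.
Trained networks look in a picture, given as the dict that the camera call returned (one of the last four; its "shot" number tells which), for a name from the list of things; names that differ only in an ending like _2 or _b are one class to them, and where a whole thing is asked for, a point or a joint stands for the part that bears it (a point fixed in the world has none). Each returns a list of dicts, best first, with "conf" (0 to 1); they miss things now and then, are a little off and sometimes report something else, mostly with a low value. They report only what shows in the picture. A call takes as long as a camera call.
- r.search_frame(picture, thing): "rect" ([left, top, width, height] in pixels, round what is visible of it).
- r.outline_of(picture, thing): "pixels" (420x560 bool, what is visible of it) and "rect" ([left, top, width, height] in pixels, round what is visible of it).
- r.landmark_of(picture, thing): "point" ([column, row] in pixels: a listed point, or the origin of a listed thing).
The state is a dict: "clock": time; "joints": joint angles; "qvel": joint speeds; "tau": joint torques, N m; "tcp_pos": TCP position; "orientation": TCP orientation; "contact_force": force on the tool from outside, world axes, zero at the start; "moment": the same for the moment, N m; "grip_width": finger opening in m; "gripper_force": force on a finger pad.
Only numpy, scipy, OpenCV 4.12 (cv2) and the standard library are available. Lean on these libraries where they do the work, as an engineer would, in place of code of your own. Each camera call takes 0.05 s, during which the arm holds its last target. There are 200 camera calls.

## Working session

There is one attempt and no reset: what is moved stays moved. The work goes in short steps, Python scripts to look and compute and a tool call to move; the robot and the scene stay as the last step left them, time stands still between calls to the robot, and variables do not carry over. Pictures are saved under pics/ and viewed, at most 10 in all, crops included, and the job is handed in when it is done.

Besides the shell and the picture viewer there is one more tool, called after "Call:" as name([rows], argument=value, ...), one row to a line, values as JSON. apply_moves: Moves the arm, as the interface text tells. Its arguments: {"type":"object","properties":{"rows":{"type":"array","items":{"type":"array","items":{"type":"number"}}},"claw":{"type":"number"},"newtons":{"type":"number"}},"required":["rows"]}

```bash
mkdir -p pics; cat > h.py <<'E'
import numpy as np, cv2
from bench import r
from scipy.spatial.transform import Rotation as R
def ray(f,p):
    K=np.array(f["intrinsics"]);A=np.array(f["attitude"])
    A=A if A.shape==(3,3) else R.from_rotvec(A).as_matrix() if A.size==3 else R.from_quat(A).as_matrix()
    d=np.linalg.inv(K)@[p[0],p[1],1]; return np.array(f["eye"]),A@[d[0],-d[1],-d[2]]
def at(f,p,z):
    e,d=ray(f,p); return e+d*(z-e[2])/d[2]
def save(f,n): cv2.imwrite("pics/"+n,f["pixels"][:,:,::-1])
E
python3 - <<'E'
from h import *
for c in ("top","scene"):
    f=r.grab_frame(c); save(f,c+"0.png"); print(c,np.round(f["eye"],3),np.shape(f["attitude"]),f["intrinsics"],[k for k in f])
    for n,z in [("housing",0),("cover",.067),("nut1",.068),("handle1",.1),("seal_tin",0),("beaker",0),("timer",0)]:
        for l in r.landmark_of(f,n)[:6]: print(n,round(l["conf"],2),np.round(l["point"]),np.round(at(f,l["point"],z),3))
print(r.get_obs())
E
```

```text
top [ 0.223 -0.245  1.38 ] (3,) [[504.49823105   0.         288.02752948]
 [  0.         504.49823105 205.96935876]
 [  0.           0.           1.        ]] ['pixels', 'intrinsics', 'eye', 'attitude', 'shot']
housing 0.83 [307. 214.] [ 0.448 -0.279  0.   ]
cover 0.62 [309. 207.] [ 0.455 -0.283  0.067]
nut1 0.71 [321. 232.] [ 0.391 -0.315  0.068]
nut1 0.59 [289. 191.] [ 0.5   -0.232  0.068]
nut1 0.57 [225. 201.] [ 0.474 -0.062  0.068]
nut1 0.56 [326. 196.] [ 0.487 -0.329  0.068]
nut1 0.52 [287. 222.] [ 0.417 -0.226  0.068]
handle1 0.7 [327. 242.] [ 0.359 -0.327  0.1  ]
handle1 0.62 [273. 228.] [ 0.396 -0.189  0.1  ]
handle1 0.61 [334. 180.] [ 0.521 -0.349  0.1  ]
handle1 0.47 [284. 174.] [ 0.539 -0.218  0.1  ]
seal_tin 0.89 [222. 198.] [ 0.494 -0.044  0.   ]
beaker 0.55 [192. 201.] [0.487 0.041 0.   ]
timer 0.84 [380. 191.] [ 0.512 -0.484  0.   ]
scene [ 0.01  -1.021  0.613] (3,) [[419.03147596   0.         284.99700866]
 [  0.         419.03147596 212.0716613 ]
 [  0.           0.           1.        ]] ['pixels', 'intrinsics', 'eye', 'attitude', 'shot']
housing 0.89 [278. 246.] [ 
[... 485 characters left out ...]

{'clock': 0.8, 'joints': array([ 1.23489151,  0.47698453,  0.02239443,  1.55537351, -0.01152478,
        1.10927522, -0.08310471]), 'qvel': array([ 0.00061143, -0.0009744 ,  0.00191745,  0.00116151,  0.00026892,
        0.00022205, -0.00029084]), 'tau': array([-2.82129131e-04, -5.96262324e+01,  1.60576634e+00, -2.81534547e+01,
        1.24392359e-02,  1.55964583e-03, -1.20795704e-05]), 'tcp_pos': array([ 0.15246955, -0.65759442,  0.23132938]), 'orientation': array([3.12116304e+00, 3.57003421e-01, 8.67482108e-05]), 'contact_force': array([ 0.42306515, -0.60132704, -0.412914  ]), 'moment': array([-0.01164987,  0.00823997, -0.02673223]), 'gripper_force': 0.0, 'grip_width': 0.08546983873494575}
```

```bash
python3 - <<'E'
import cv2,numpy as np
a=cv2.imread("pics/top0.png")[130:290,160:420]; b=cv2.imread("pics/scene0.png")[150:320,200:400]
cv2.imwrite("pics/c0.png",np.hstack([cv2.resize(a,None,fx=1.7,fy=1.7,interpolation=2),cv2.resize(b,(320,272),interpolation=2)]))
E
```

```text
(no output)
```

View pics/c0.png

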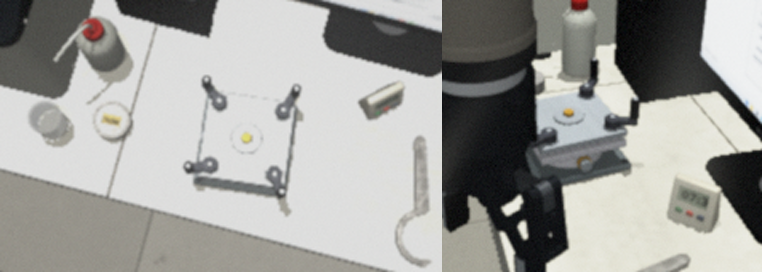

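Call:
apply_moves([
  [0.19,-0.15,-0.04],
  [0.38,-0.3,-0.08],
  [0.56,-0.45,-0.12],
  [0.75,-0.6,-0.16],
  [0.75,-0.6,-0.16],
], claw=0)

```text
$.rows[0]: bad value
```

Call:
apply_moves([
  [0.19,-0.15,-0.04,0,0,0],
  [0.38,-0.3,-0.08,0,0,0],
  [0.56,-0.45,-0.12,0,0,0],
  [0.75,-0.6,-0.16,0,0,0],
], claw=0)

```text
clock: 1.3
tcp_pos: [0.3021, -0.4676, 0.2719]
orientation: [3.121, 0.356, 0.0]
contact_force: [1.2, -1.0, -1.0]
grip_width: 0.0126
gripper_force: 0.0
```

Call:
apply_moves([
  [0.19,-0.15,-0.04,0,0,0],
  [0.38,-0.3,-0.08,0,0,0],
  [0.56,-0.45,-0.12,0,0,0],
  [0.75,-0.6,-0.16,0,0,0],
  [0.75,-0.6,-0.16,0,0,0],
], claw=0)

```text
clock: 1.92
tcp_pos: [0.4539, -0.2757, 0.3125]
orientation: [-3.119, -0.372, -0.005]
contact_force: [-0.3, -0.1, 0.2]
grip_width: -0.0003
gripper_force: 0.0
```

```bash
python3 - <<'E'
from h import *
f=r.grab_frame("wrist"); save(f,"w0.png"); o=r.get_obs(); print(o["tcp_pos"],o["orientation"],o["joints"],f["eye"])
for n,z in [("housing",0),("cover",.067),("nut1",.0675),("handle1",.1005)]:
    for l in r.landmark_of(f,n)[:6]: print(n,round(l["conf"],2),np.round(l["point"]),np.round(at(f,l["point"],z),3))
E
```

```text
[ 0.45157035 -0.27867772  0.31185509] [3.11990828e+00 3.64850207e-01 1.89206258e-03] [ 0.63000724  0.17995917 -0.22316633  1.78636246  0.04262009  1.17870736
 -0.94388436] [ 0.53321039 -0.25596488  0.45457985]
housing 0.66 [270. 159.] [ 0.445 -0.269  0.   ]
nut1 0.85 [331. 144.] [ 0.488 -0.326  0.068]
nut1 0.79 [245. 109.] [ 0.503 -0.229  0.068]
nut1 0.72 [293. 224.] [ 0.39  -0.31   0.068]
nut1 0.67 [209. 196.] [ 0.401 -0.21   0.068]
handle1 0.97 [177. 202.] [ 0.397 -0.183  0.101]
handle1 0.78 [361. 129.] [ 0.513 -0.344  0.101]
handle1 0.71 [296. 265.] [ 0.357 -0.32   0.101]
handle1 0.67 [231.  80.] [ 0.528 -0.214  0.101]
```

View pics/w0.png

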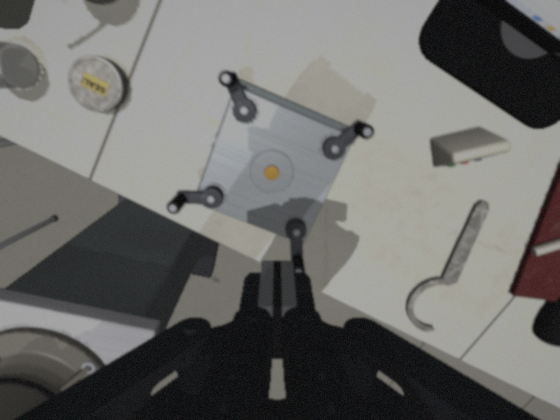

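```bash
cat >> h.py <<'E'
def go(p,yaw):
    "shift/turn numbers for a move of the TCP to p (m), tool x at world yaw (deg)"
    o=r.get_obs(); Q=R.from_rotvec(o["orientation"]); x=Q.as_matrix()[:,0]; y0=np.degrees(np.arctan2(x[1],x[0]))
    print("yaw now",y0,"turn z (deg cw)",y0-yaw,"or +-360; shift",np.round(Q.inv().apply(np.array(p)-o["tcp_pos"])/.25,3),"tilt",np.round(Q.as_matrix()[:,2],4),"j7",o["joints"][6])
def lag(stud,a,l,rad=.032,z=.09):
    e=np.array([np.cos(np.radians(a)),np.sin(np.radians(a))]); back=np.array([-e[1],e[0]])
    return np.r_[np.array(stud)+rad*e+l*back,z]
E
python3 - <<'E'
from h import *
L=[]
for c in ("top","scene"):
    f=r.grab_frame(c); p=f["pixels"].astype(int); m=(p[:,:,0]>110)&(p[:,:,1]<60)&(p[:,:,2]<60)
    n,lab,st,ce=cv2.connectedComponentsWithStats(m.astype(np.uint8)); o=np.argsort(-st[1:,4])[:3]+1
    print(c,[(st[i],ce[i].round()) for i in o]); L.append(ray(f,ce[o[0]]))
(e1,d1),(e2,d2)=L; s=np.linalg.lstsq(np.c_[d1,-d2],e2-e1,rcond=None)[0]; print(e1+s[0]*d1,e2+s[1]*d2)
p=lag((.5025,-.2275),29,.030); print(p); go(p,119)
E
```

```text
top [(array([   0,  256,  101,  164, 9660], dtype=int32), array([ 36., 326.])), (array([210, 146,  11,   7,  36], dtype=int32), array([214., 149.])), (array([215, 143,   3,   2,   4], dtype=int32), array([216., 144.]))]
scene [(array([ 89, 150,  25,   6,  69], dtype=int32), array([ 99., 152.])), (array([281, 148,  10,   4,  27], dtype=int32), array([286., 149.])), (array([115, 149,   5,   4,   8], dtype=int32), array([117., 150.]))]
[0.15273015 0.42140331 0.05930219] [0.15170217 0.42155471 0.05943294]
[ 0.51594354 -0.1857475   0.09      ]
yaw now 12.893953563378407 turn z (deg cw) -106.1060464366216 or +-360; shift [ 0.347 -0.315  0.884] tilt [-6.e-04 -0.e+00 -1.e+00] j7 -0.9440396143288348
```

Call:
apply_moves([
  [0.35,-0.32,0,0,0,-0.11],
  [0.35,-0.32,0,0,0,-0.23],
  [0.35,-0.32,0,0,0,-0.34],
  [0.35,-0.32,0,0,0,-0.46],
  [0.35,-0.32,0,0,0,-0.58],
])

```text
clock: 2.9
tcp_pos: [0.5168, -0.1838, 0.3111]
orientation: [-2.643, -1.697, 0.001]
contact_force: [-0.0, 0.2, -0.7]
grip_width: 0.0002
gripper_force: 0.0
```

Call:
apply_moves([
  [0,0,0,0,0,-0.11],
  [0,0,0,0,0,-0.23],
  [0,0,0,0,0,-0.34],
  [0,0,0,0,0,-0.46],
  [0,0,0,0,0,-0.58],
])

```text
clock: 3.52
tcp_pos: [0.5167, -0.1841, 0.3111]
orientation: [-1.63, -2.685, 0.001]
contact_force: [0.2, 0.1, -0.1]
grip_width: 0.0001
gripper_force: 0.0
```

```bash
python3 - <<'E'
from h import *
L=[ray(r.grab_frame("top"),(214,149)),ray(r.grab_frame("scene"),(286,149))]
(e1,d1),(e2,d2)=L; s=np.linalg.lstsq(np.c_[d1,-d2],e2-e1,rcond=None)[0]; print("bottle",e1+s[0]*d1,e2+s[1]*d2)
p=lag((.5025,-.2275),29,.030); print(p); go(p,119); print(r.get_obs()["joints"])
f=r.grab_frame("wrist");save(f,"w1.png")
for n,z in [("nut1",.0675),("handle1",.1005)]:
    for l in r.landmark_of(f,n)[:6]: print(n,round(l["conf"],2),np.round(l["point"]),np.round(at(f,l["point"],z),3))
E
```

```text
bottle [ 0.59378128 -0.04121129  0.14490877] [ 0.60279091 -0.04575386  0.1468672 ]
[ 0.51594354 -0.1857475   0.09      ]
yaw now 117.19607460973558 turn z (deg cw) -1.8039253902644248 or +-360; shift [-0.005 -0.006  0.884] tilt [-4.e-04  1.e-04 -1.e+00] j7 0.5825782085038795
[ 0.67088623  0.24443254 -0.52834266  1.73145985  0.13118436  1.20126967
  0.58257821]
nut1 0.87 [199. 258.] [ 0.487 -0.326  0.068]
nut1 0.85 [167. 146.] [ 0.403 -0.219  0.068]
nut1 0.8 [127. 211.] [ 0.39  -0.309  0.068]
nut1 0.59 [247. 195.] [ 0.503 -0.23   0.068]
handle1 0.93 [209. 295.] [ 0.514 -0.345  0.1  ]
handle1 0.9 [166. 111.] [ 0.397 -0.18   0.1  ]
handle1 0.58 [ 82. 216.] [ 0.358 -0.318  0.1  ]
```

Call:
apply_moves([
  [-0.01,-0.036,0.22,0,0,-0.1],
  [-0.01,-0.036,0.44,0,0,-0.19],
  [-0.01,-0.036,0.66,0,0,-0.19],
  [-0.01,-0.036,0.884,0,0,-0.19],
  [-0.01,-0.036,0.884,0,0,-0.19],
])

```text
clock: 4.4
tcp_pos: [0.5071, -0.1886, 0.0869]
orientation: [-1.219, -2.886, 0.001]
contact_force: [-0.4, 0.1, 0.2]
grip_width: -0.0002
gripper_force: 0.0
```

```bash
python3 - <<'E'
from h import *
go((.518,-.199,.09),134)
f=r.grab_frame("wrist");save(f,"w2.png")
E
```

```text
yaw now 134.21309648152382 turn z (deg cw) 0.2130964815238201 or +-360; shift [-0.06   0.002 -0.013] tilt [-0.0082  0.0028 -1.    ] j7 0.7170600138970444
```

View pics/w2.png

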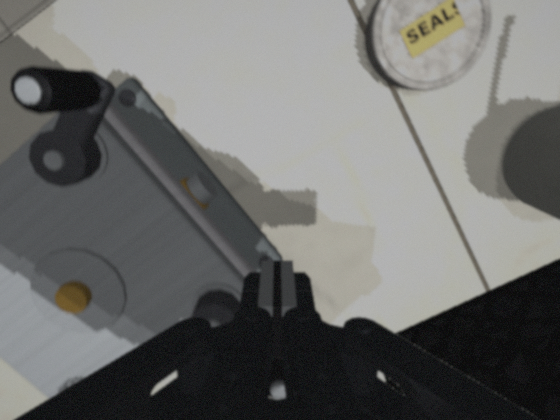

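Call:
apply_moves([
  [-0.03,0.002,-0.012,0,0,0],
  [-0.05,0.002,-0.012,0,0,0],
  [-0.06,0.002,-0.012,0,0,0],
  [-0.06,0.002,-0.012,0,0,0],
])

```text
clock: 4.95
tcp_pos: [0.5215, -0.1998, 0.094]
orientation: [1.219, 2.894, -0.0]
contact_force: [-1.9, 2.2, 1.5]
grip_width: 0.0001
gripper_force: 1.1
```

Call:
apply_moves([
  [-0.022,0.005,0,0,0,0.111],
  [-0.0446,0.006,0,0,0,0.222],
  [-0.067,0.003,0,0,0,0.333],
  [-0.0885,-0.004,0,0,0,0.444],
  [-0.1085,-0.0145,0,0,0,0.556],
])

```text
clock: 5.58
tcp_pos: [0.5379, -0.2203, 0.0931]
orientation: [-2.334, -2.102, -0.002]
contact_force: [0.4, 5.2, -3.4]
grip_width: -0.0
gripper_force: 2.2
```

```bash
cat >> h.py <<'E'
def st(stud,sgn,prev=0):
    o=r.get_obs(); M=R.from_rotvec(o["orientation"]).as_matrix(); d=np.array([*stud,0])-o["tcp_pos"]; n=sgn*M[:,0]
    h=o["tcp_pos"]+.018*n-np.array([*stud,0]); print("yaw",np.degrees(np.arctan2(M[1,0],M[0,0])).round(1),"studInTool mm",(M.T@d*1e3).round(1)[:2],"handle r,ang",(np.hypot(*h[:2])*1e3).round(1),np.degrees(np.arctan2(h[1],h[0])).round(1),"z",o["tcp_pos"][2].round(4),"F",o["contact_force"].round(1),"along n",(-o["contact_force"]@n).round(1),"j",o["joints"].round(2),"tilt",M[:,2].round(3))
E
python3 -c "
from h import *
st((.5025,-.2275),-1)"
```

```text
yaw 84.0 studInTool mm [-11.  -34.5] handle r,ang 35.2 -17.7 z 0.0931 F [ 0.4  5.2 -3.4] along n 5.2 j [ 0.5   0.51 -0.28  1.88  0.19  0.78  0.01] tilt [ 0.     0.002 -1.   ]
```

Call:
apply_moves([
  [-0.022,0.001,0,0,0,0.111],
  [-0.0446,-0.002,0,0,0,0.222],
  [-0.067,-0.005,0,0,0,0.333],
  [-0.0885,-0.012,0,0,0,0.444],
  [-0.1085,-0.022,0,0,0,0.556],
])

```text
clock: 6.2
tcp_pos: [0.5311, -0.2472, 0.0934]
orientation: [3.004, 0.918, 0.005]
contact_force: [4.5, 2.3, -4.3]
grip_width: 0.0001
gripper_force: 2.3
```

Call:
apply_moves([
  [-0.022,0.005,0,0,0,0.111],
  [-0.0446,0.006,0,0,0,0.222],
  [-0.067,0.003,0,0,0,0.333],
  [-0.0885,-0.004,0,0,0,0.444],
  [-0.1085,-0.0145,0,0,0,0.556],
])

```text
clock: 6.82
tcp_pos: [0.5072, -0.2612, 0.0939]
orientation: [3.109, -0.44, 0.008]
contact_force: [4.4, -1.5, -3.7]
grip_width: 0.0001
gripper_force: 2.4
```

```bash
python3 -c "
from h import *
st((.5025,-.2275),-1)"
```

```text
yaw -16.1 studInTool mm [-14.3 -31.2] handle r,ang 31.4 -113.7 z 0.0939 F [ 4.4 -1.5 -3.7] along n 4.7 j [ 0.24  0.48  0.16  1.94 -0.11  0.73 -1.39] tilt [ 0.005 -0.002 -1.   ]
```

Call:
apply_moves([
  [-0.0177,0.0055,0,0,0,0.089],
  [-0.036,0.0084,0,0,0,0.178],
  [-0.036,0.0084,0,0,0,0.178],
])

```text
clock: 7.2
tcp_pos: [0.4971, -0.2608, 0.0938]
orientation: [3.021, -0.859, 0.006]
contact_force: [3.3, -2.1, -2.7]
grip_width: 0.0001
gripper_force: 2.1
```

Call:
apply_moves([
  [-0.009,0.0028,0,0,0,0.044],
  [-0.0177,0.0055,0,0,0,0.089],
  [-0.0177,0.0055,0,0,0,0.089],
])

```text
clock: 7.58
tcp_pos: [0.492, -0.2594, 0.0936]
orientation: [2.955, -1.065, 0.003]
contact_force: [4.1, -2.2, -2.2]
grip_width: -0.0001
gripper_force: 2.1
```

Call:
apply_moves([
  [-0.009,0.0028,0,0,0,0.044],
  [-0.0177,0.0055,0,0,0,0.089],
  [-0.0177,0.0055,0,0,0,0.089],
])

```text
clock: 7.95
tcp_pos: [0.4876, -0.2579, 0.0936]
orientation: [2.873, -1.269, 0.003]
contact_force: [2.2, -3.1, -3.5]
grip_width: 0.0003
gripper_force: 2.5
```

```bash
python3 -c "
from h import *
st((.5025,-.2275),-1)"
```

```text
yaw -47.7 studInTool mm [-12.7 -31.5] handle r,ang 31.9 -147.6 z 0.0936 F [ 2.2 -3.1 -3.5] along n 3.8 j [ 0.14  0.46  0.3   1.99 -0.2   0.72 -1.84] tilt [ 0.002 -0.002 -1.   ]
```

Call:
apply_moves([
  [-0.009,0.0028,0,0,0,0.044],
  [-0.0177,0.0055,0,0,0,0.089],
  [-0.0177,0.0055,0,0,0,0.089],
])

```text
clock: 8.32
tcp_pos: [0.4847, -0.2573, 0.0941]
orientation: [2.775, -1.468, 0.009]
contact_force: [5.9, -7.3, -5.8]
grip_width: -0.0003
gripper_force: 4.9
```

Call:
apply_moves([
  [-0.0085,0.0025,0,0,0,0.04],
  [-0.0085,0.0025,0,0,0,0.04],
  [-0.0085,0.0025,0,0,0,0.04],
])

```text
clock: 8.7
tcp_pos: [0.4833, -0.2569, 0.0942]
orientation: [2.728, -1.553, 0.012]
contact_force: [6.6, -10.0, -6.5]
grip_width: -0.0001
gripper_force: 6.0
```

Call:
apply_moves([
  [-0.01,0.001,0,0,0,0],
  [-0.01,0.001,0,0,0,0],
  [-0.01,0.001,0,0,0,0],
  [-0.01,0.001,0,0,0,0],
])

```text
clock: 9.2
tcp_pos: [0.4825, -0.2559, 0.0944]
orientation: [2.727, -1.554, 0.015]
contact_force: [8.0, -13.3, -8.0]
grip_width: 0.0002
gripper_force: 7.3
```

Call:
apply_moves([
  [0.04,0,0,0,0,0],
  [0.09,0,0,0,0,0],
  [0.09,0,-0.2,0,0,0],
  [0.09,0,-0.4,0,0,0],
])

```text
clock: 9.7
tcp_pos: [0.4902, -0.2702, 0.1938]
orientation: [2.729, -1.555, -0.006]
contact_force: [0.5, -0.2, -0.7]
grip_width: 0.0
gripper_force: 0.0
```

```bash
cat >> h.py <<'E'
def start(stud,a,sgn,off,gap=.012,z=.092):
    yaw=a-90*sgn+off; n=sgn*np.array([np.cos(np.radians(yaw)),np.sin(np.radians(yaw))])
    p=np.array(stud)+.032*np.array([np.cos(np.radians(a)),np.sin(np.radians(a))])-(.018+gap)*n
    print(p.round(4),yaw); go(np.r_[p,z],yaw)
E
python3 - <<'E'
from h import *
f=r.grab_frame("top");save(f,"t1.png")
start((.3895,-.3105),196,1,15)
for n,z in [("nut1",.065),("handle1",.098)]:
    for l in r.landmark_of(f,n)[:6]: print(n,round(l["conf"],2),np.round(l["point"]),np.round(at(f,l["point"],z),3))
E
```

```text
[ 0.3742 -0.345 ] 121
yaw now -59.390133376636335 turn z (deg cw) -180.39013337663633 or +-360; shift [0.005 0.561 0.432] tilt [ 0.0067 -0.0022 -1.    ] j7 -2.0550618151296045
nut1 0.62 [326. 195.] [ 0.488 -0.329  0.065]
nut1 0.58 [285. 222.] [ 0.417 -0.22   0.065]
nut1 0.52 [320. 234.] [ 0.386 -0.311  0.065]
handle1 0.67 [333. 182.] [ 0.518 -0.346  0.098]
handle1 0.66 [323. 244.] [ 0.356 -0.317  0.098]
handle1 0.53 [270. 230.] [ 0.39  -0.182  0.098]
handle1 0.48 [223. 203.] [ 0.463 -0.06   0.098]
```

Call:
apply_moves([
  [0.002,0.2,0,0,0,-0.118],
  [0.004,0.4,0,0,0,-0.236],
  [0.005,0.561,0,0,0,-0.353],
  [0.005,0.561,0,0,0,-0.471],
  [0.005,0.561,0,0,0,-0.589],
])

```text
clock: 10.48
tcp_pos: [0.3695, -0.3424, 0.1921]
orientation: [-3.135, 0.166, 0.004]
contact_force: [0.6, -0.0, 0.0]
grip_width: 0.0001
gripper_force: 0.0
```

Call:
apply_moves([
  [0,0,0,0,0,-0.118],
  [0,0,0,0,0,-0.236],
  [0,0,0,0,0,-0.353],
  [0,0,0,0,0,-0.471],
  [0,0,0,0,0,-0.589],
])

```text
clock: 11.1
tcp_pos: [0.3701, -0.342, 0.1919]
orientation: [-2.878, -1.252, 0.003]
contact_force: [-0.7, -0.3, 0.2]
grip_width: -0.0003
gripper_force: 0.0
```

Call:
apply_moves([
  [0,0,0,0,0,-0.118],
  [0,0,0,0,0,-0.236],
  [0,0,0,0,0,-0.353],
  [0,0,0,0,0,-0.471],
  [0,0,0,0,0,-0.589],
])

```text
clock: 11.72
tcp_pos: [0.3701, -0.342, 0.1919]
orientation: [-2.016, -2.404, -0.0]
contact_force: [-1.0, -0.2, 0.5]
grip_width: 0.0
gripper_force: 0.0
```

```bash
python3 - <<'E'
from h import *
start((.3895,-.3105),196,1,15)
E
```

```text
[ 0.3742 -0.345 ] 121
yaw now 100.03620988286511 turn z (deg cw) -20.96379011713489 or +-360; shift [-0.016  0.015  0.399] tilt [-0.0027  0.0024 -1.    ] j7 0.7945228531309668
```

Call:
apply_moves([
  [-0.016,0.015,0.0,0,0,-0.116],
  [-0.016,0.015,0.2,0,0,-0.232],
  [-0.016,0.015,0.39,0,0,-0.232],
  [-0.016,0.015,0.39,0,0,-0.232],
])

```text
clock: 12.22
tcp_pos: [0.3722, -0.3437, 0.0921]
orientation: [-1.553, -2.719, -0.003]
contact_force: [0.6, -0.0, -0.1]
grip_width: -0.0
gripper_force: 0.0
```

Call:
apply_moves([
  [0.03,0,0,0,0,0],
  [0.045,0,0,0,0,0],
  [0.055,0,0,0,0,0],
  [0.055,0,0,0,0,0],
])

```text
clock: 12.72
tcp_pos: [0.3693, -0.3351, 0.097]
orientation: [1.558, 2.724, -0.001]
contact_force: [1.6, -2.1, 0.4]
grip_width: -0.0003
gripper_force: 0.8
```

```bash
python3 - <<'E'
from h import *
st((.3895,-.3105),1)
E
```

```text
yaw 120.5 studInTool mm [11.3 29.8] handle r,ang 30.7 -162.7 z 0.097 F [ 1.6 -2.1  0.4] along n 2.6 j [ 0.67  0.37 -0.07  2.09  0.04  0.68  1.11] tilt [ 0.002 -0.002 -1.   ]
```

Call:
apply_moves([
  [0.022,-0.005,0.012,0,0,0.111],
  [0.0446,-0.006,0.012,0,0,0.222],
  [0.067,-0.003,0.012,0,0,0.333],
  [0.0885,0.004,0.012,0,0,0.444],
  [0.1085,0.0145,0.012,0,0,0.556],
])

```text
clock: 13.35
tcp_pos: [0.3577, -0.3105, 0.0933]
orientation: [2.571, 1.801, -0.001]
contact_force: [-0.7, -5.1, -1.5]
grip_width: -0.0003
gripper_force: 2.3
```

Call:
apply_moves([
  [0.022,-0.005,0,0,0,0.111],
  [0.0446,-0.006,0,0,0,0.222],
  [0.067,-0.003,0,0,0,0.333],
  [0.0885,0.004,0,0,0,0.444],
  [0.1085,0.0145,0,0,0,0.556],
])

```text
clock: 13.98
tcp_pos: [0.368, -0.2846, 0.0922]
orientation: [-3.092, -0.545, 0.005]
contact_force: [-3.2, -2.0, -2.7]
grip_width: 0.0001
gripper_force: 2.3
```

```bash
python3 - <<'E'
from h import *
st((.3895,-.3105),1)
E
```

```text
yaw 20.0 studInTool mm [11.6 31.9] handle r,ang 32.4 98.1 z 0.0922 F [-3.2 -2.  -2.7] along n 3.7 j [ 0.24  0.35  0.34  2.18 -0.19  0.64 -0.5 ] tilt [-0.004  0.001 -1.   ]
```

Call:
apply_moves([
  [0.022,-0.005,0,0,0,0.111],
  [0.0446,-0.006,0,0,0,0.222],
  [0.067,-0.003,0,0,0,0.333],
  [0.0885,0.004,0,0,0,0.444],
  [0.1085,0.0145,0,0,0,0.556],
])

```text
clock: 14.6
tcp_pos: [0.3944, -0.2768, 0.0918]
orientation: [-3.032, 0.812, 0.009]
contact_force: [-3.7, 2.8, -3.9]
grip_width: -0.0001
gripper_force: 2.3
```

Call:
apply_moves([
  [0.0105,-0.0028,0,0,0,0.053],
  [0.022,-0.005,0,0,0,0.111],
  [0.022,-0.005,0,0,0,0.111],
])

```text
clock: 14.98
tcp_pos: [0.4008, -0.2787, 0.092]
orientation: [-2.955, 1.063, 0.007]
contact_force: [-3.2, 3.2, -3.4]
grip_width: 0.0004
gripper_force: 2.1
```

```bash
python3 - <<'E'
from h import *
st((.3895,-.3105),1)
E
```

```text
yaw -39.6 studInTool mm [12.  31.7] handle r,ang 32.4 38.9 z 0.092 F [-3.2  3.2 -3.4] along n 4.5 j [-0.01  0.43  0.6   2.14 -0.38  0.68 -1.4 ] tilt [-0.004  0.003 -1.   ]
```

Call:
apply_moves([
  [0.009,-0.0028,0,0,0,0.044],
  [0.0177,-0.005,0,0,0,0.089],
  [0.0177,-0.005,0,0,0,0.089],
])

```text
clock: 15.35
tcp_pos: [0.4057, -0.2813, 0.0924]
orientation: [-2.875, 1.265, 0.004]
contact_force: [-2.2, 3.3, -3.5]
grip_width: 0.0001
gripper_force: 2.1
```

Call:
apply_moves([
  [0.009,-0.0028,0,0,0,0.044],
  [0.0177,-0.005,0,0,0,0.089],
  [0.0177,-0.005,0,0,0,0.089],
])

```text
clock: 15.72
tcp_pos: [0.4101, -0.2841, 0.0926]
orientation: [-2.78, 1.463, 0.002]
contact_force: [-2.8, 4.4, -3.1]
grip_width: 0.0002
gripper_force: 2.1
```

Call:
apply_moves([
  [0.009,-0.0028,0,0,0,0.044],
  [0.0177,-0.005,0,0,0,0.089],
  [0.0177,-0.005,0,0,0,0.089],
])

```text
clock: 16.1
tcp_pos: [0.4132, -0.2859, 0.0924]
orientation: [-2.67, 1.652, 0.005]
contact_force: [-3.9, 7.8, -1.5]
grip_width: -0.0003
gripper_force: 3.7
```

Call:
apply_moves([
  [0.009,-0.0015,0,0,0,0.02],
  [0.017,-0.003,0,0,0,0.04],
  [0.017,-0.003,0,0,0,0.04],
  [0.017,-0.003,0,0,0,0.04],
])

```text
clock: 16.6
tcp_pos: [0.4151, -0.2876, 0.0921]
orientation: [-2.617, 1.732, 0.01]
contact_force: [-4.4, 11.6, 1.8]
grip_width: 0.0001
gripper_force: 6.2
```

Call:
apply_moves([
  [0.008,0,0,0,0,0],
  [0.008,0,0,0,0,0],
  [0.008,0,0,0,0,0],
  [0.008,0,0,0,0,0],
])

```text
clock: 17.1
tcp_pos: [0.4155, -0.2886, 0.0919]
orientation: [-2.616, 1.731, 0.013]
contact_force: [-5.4, 13.9, 2.9]
grip_width: -0.0003
gripper_force: 7.4
```

Call:
apply_moves([
  [-0.04,0,0,0,0,0],
  [-0.09,0,0,0,0,0],
  [-0.09,0,-0.2,0,0,0],
  [-0.09,0,-0.4,0,0,0],
])

```text
clock: 17.6
tcp_pos: [0.4091, -0.2729, 0.1945]
orientation: [2.616, -1.738, 0.003]
contact_force: [0.7, 0.6, 0.1]
grip_width: -0.0001
gripper_force: 0.0
```

```bash
python3 - <<'E'
from h import *
print(r.get_obs()["joints"])
start((.4025,-.2125),100,-1,15)
start((.4875,-.3255),-36.5,1,-15)
f=r.grab_frame("wrist");save(f,"w3.png")
for n,z in [("nut1",.0675),("handle1",.1005)]:
    for l in r.landmark_of(f,n)[:6]: print(n,round(l["conf"],2),np.round(l["point"]),np.round(at(f,l["point"],z),3))
E
```

```text
[-0.28132388  0.29694193  0.89683249  2.06660665 -0.29370931  0.90560294
 -1.9661741 ]
[ 0.3698 -0.1937] 205
yaw now -67.21088396438721 turn z (deg cw) -272.2108839643872 or +-360; shift [-0.354  0.022  0.409] tilt [ 0.0012 -0.0018 -1.    ] j7 -1.9661741019308798
[ 0.5367 -0.3259] -141.5
yaw now -67.21088396438721 turn z (deg cw) 74.28911603561279 or +-360; shift [ 0.392 -0.388  0.411] tilt [ 0.0012 -0.0018 -1.    ] j7 -1.9661741019308798
nut1 0.87 [144. 199.] [ 0.503 -0.23   0.068]
nut1 0.81 [249. 263.] [ 0.408 -0.21   0.068]
nut1 0.61 [207.  86.] [ 0.486 -0.328  0.068]
nut1 0.56 [321. 157.] [ 0.39  -0.314  0.068]
handle1 0.86 [276. 167.] [ 0.421 -0.3    0.1  ]
handle1 0.82 [162.  41.] [ 0.513 -0.344  0.1  ]
handle1 0.81 [176. 208.] [ 0.473 -0.247  0.1  ]
```

Call:
apply_moves([
  [-0.15,-0.003,0,0,0,-0.118],
  [-0.3,-0.005,0,0,0,-0.236],
  [-0.379,-0.007,0,0,0,-0.353],
  [-0.379,-0.007,0,0,0,-0.471],
  [-0.379,-0.007,0,0,0,-0.589],
])

```text
clock: 18.38
tcp_pos: [0.3736, -0.1837, 0.1924]
orientation: [-3.119, 0.378, -0.001]
contact_force: [-0.8, -0.2, 0.1]
grip_width: 0.0001
gripper_force: 0.0
```

Call:
apply_moves([
  [0,0,0,0,0,-0.118],
  [0,0,0,0,0,-0.236],
  [0,0,0,0,0,-0.353],
  [0,0,0,0,0,-0.471],
  [0,0,0,0,0,-0.589],
])

```text
clock: 19.0
tcp_pos: [0.3736, -0.1842, 0.1923]
orientation: [2.96, 1.052, 0.0]
contact_force: [0.2, 1.1, 0.8]
grip_width: -0.0002
gripper_force: 0.0
```

Call:
apply_moves([
  [0,0,0,0,0,-0.118],
  [0,0,0,0,0,-0.236],
  [0,0,0,0,0,-0.353],
  [0,0,0,0,0,-0.471],
  [0,0,0,0,0,-0.589],
])

```text
clock: 19.62
tcp_pos: [0.3736, -0.1841, 0.1922]
orientation: [2.179, 2.263, -0.0]
contact_force: [-0.4, -0.5, 0.0]
grip_width: -0.0001
gripper_force: 0.0
```

Call:
apply_moves([
  [0,0,0,0,0,-0.118],
  [0,0,0,0,0,-0.236],
  [0,0,0,0,0,-0.353],
  [0,0,0,0,0,-0.471],
  [0,0,0,0,0,-0.589],
])

```text
clock: 20.25
tcp_pos: [0.3736, -0.1841, 0.1922]
orientation: [0.94, 2.997, -0.0]
contact_force: [0.2, -0.0, 0.1]
grip_width: -0.0003
gripper_force: 0.0
```

```bash
python3 - <<'E'
from h import *
print(r.get_obs()["joints"].round(2))
start((.4025,-.2125),100,-1,0,.005)
E
```

```text
[-0.17  0.09  0.52  2.21 -0.06  0.86  1.34]
[ 0.3743 -0.185 ] 190
yaw now 145.16206496491063 turn z (deg cw) -44.83793503508937 or +-360; shift [-0.004 -0.001  0.401] tilt [ 2.e-04 -2.e-04 -1.e+00] j7 1.3416518695130595
```

Call:
apply_moves([
  [0.01,-0.015,0,0,0,-0.118],
  [0.01,-0.015,0,0,0,-0.236],
  [0.01,-0.015,0.1,0,0,-0.353],
  [0.01,-0.015,0.25,0,0,-0.471],
  [0.01,-0.015,0.4,0,0,-0.498],
])

```text
clock: 20.88
tcp_pos: [0.3697, -0.1859, 0.0915]
orientation: [-0.269, 3.129, -0.001]
contact_force: [0.5, 0.6, 0.3]
grip_width: -0.0004
gripper_force: 0.0
```

```bash
python3 - <<'E'
from h import *
start((.4025,-.2125),100,-1,0,.00)
st((.4025,-.2125),-1)
f=r.grab_frame("wrist");save(f,"w4.png")
E
```

```text
[ 0.3792 -0.1841] 190
yaw now -170.18387754775594 turn z (deg cw) -360.18387754775597 or +-360; shift [-0.039  0.    -0.002] tilt [ 1.4e-03 -6.0e-04 -1.0e+00] j7 2.266641641230695
yaw -170.2 studInTool mm [-27.7 -31.8] handle r,ang 33.3 116.9 z 0.0915 F [0.5 0.6 0.3] along n -0.6 j [-0.04  0.28  0.41  2.3  -0.2   0.59  2.27] tilt [ 0.001 -0.001 -1.   ]
```

View pics/w4.png

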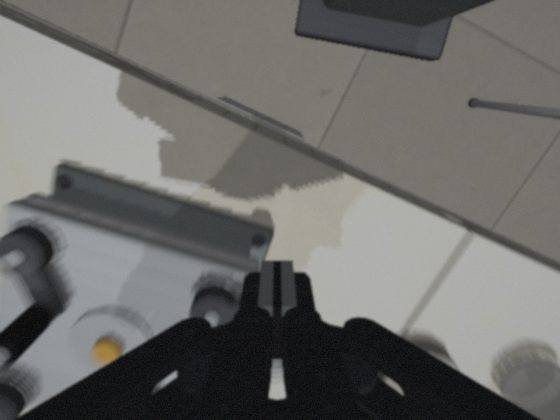

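Call:
apply_moves([
  [-0.025,0,0,0,0,0],
  [-0.043,0,0,0,0,0],
  [-0.043,0,0,0,0,0],
])

```text
clock: 21.3
tcp_pos: [0.3808, -0.1841, 0.0938]
orientation: [-0.263, 3.129, -0.001]
contact_force: [-1.6, -0.4, -0.2]
grip_width: -0.0001
gripper_force: 0.5
```

Call:
apply_moves([
  [-0.023,0.0105,0,0,0,0.111],
  [-0.048,0.017,0,0,0,0.222],
  [-0.0735,0.019,0,0,0,0.333],
  [-0.099,0.016,0,0,0,0.444],
  [-0.124,0.0095,0,0,0,0.556],
])

```text
clock: 21.92
tcp_pos: [0.4094, -0.1751, 0.093]
orientation: [-1.093, -2.943, -0.003]
contact_force: [-2.7, 2.2, -2.7]
grip_width: -0.0001
gripper_force: 1.8
```

```bash
python3 - <<'E'
from h import *
st((.4025,-.2125),-1)
E
```

```text
yaw 139.2 studInTool mm [-19.4 -32.9] handle r,ang 32.8 51.3 z 0.093 F [-2.7  2.2 -2.7] along n 3.5 j [-0.25  0.36  0.62  2.24 -0.35  0.64  1.49] tilt [-0.001  0.002 -1.   ]
```

Call:
apply_moves([
  [-0.023,0.009,0,0,0,0.111],
  [-0.048,0.014,0,0,0,0.222],
  [-0.0735,0.016,0,0,0,0.333],
  [-0.099,0.013,0,0,0,0.444],
  [-0.124,0.007,0,0,0,0.556],
])

```text
clock: 22.55
tcp_pos: [0.4353, -0.1934, 0.0931]
orientation: [-2.234, -2.206, -0.004]
contact_force: [0.0, 3.2, -1.9]
grip_width: -0.0001
gripper_force: 1.8
```

Call:
apply_moves([
  [-0.023,0.0105,0,0,0,0.111],
  [-0.048,0.017,0,0,0,0.222],
  [-0.0735,0.019,0,0,0,0.333],
  [-0.099,0.016,0,0,0,0.444],
  [-0.124,0.0095,0,0,0,0.556],
])

```text
clock: 23.18
tcp_pos: [0.4389, -0.2249, 0.0934]
orientation: [-2.958, -1.055, -0.005]
contact_force: [2.9, 1.8, -3.1]
grip_width: -0.0001
gripper_force: 1.8
```

```bash
python3 - <<'E'
from h import *
st((.4025,-.2125),-1)
E
```

```text
yaw 39.3 studInTool mm [-20.7 -32.6] handle r,ang 32.7 -46.6 z 0.0934 F [ 2.9  1.8 -3.1] along n 3.4 j [-0.44  0.62  1.05  2.15 -0.76  0.81  0.22] tilt [ 0.003  0.002 -1.   ]
```

Call:
apply_moves([
  [-0.015,0.007,0,0,0,0.067],
  [-0.029,0.0135,0,0,0,0.133],
  [-0.029,0.0135,0,0,0,0.133],
])

```text
clock: 23.55
tcp_pos: [0.435, -0.2328, 0.0933]
orientation: [-3.051, -0.75, -0.003]
contact_force: [3.2, 2.5, -2.9]
grip_width: 0.0001
gripper_force: 1.7
```

Call:
apply_moves([
  [-0.01,0.005,0,0,0,0.044],
  [-0.019,0.0095,0,0,0,0.089],
  [-0.019,0.0095,0,0,0,0.089],
])

```text
clock: 23.92
tcp_pos: [0.4333, -0.2368, 0.0934]
orientation: [-3.095, -0.537, -0.006]
contact_force: [6.8, 3.0, -2.7]
grip_width: -0.0001
gripper_force: 3.6
```

Call:
apply_moves([
  [-0.009,0.003,0,0,0,0.022],
  [-0.017,0.0055,0,0,0,0.044],
  [-0.017,0.0055,0,0,0,0.044],
  [-0.017,0.0055,0,0,0,0.044],
])

```text
clock: 24.42
tcp_pos: [0.4318, -0.2393, 0.0938]
orientation: [-3.112, -0.433, -0.011]
contact_force: [11.6, 4.4, -4.2]
grip_width: 0.0
gripper_force: 5.8
```

```bash
python3 - <<'E'
from h import *
st((.4025,-.2125),-1)
E
```

```text
yaw 15.8 studInTool mm [-21.5 -33.8] handle r,ang 33.8 -69.3 z 0.0938 F [11.6  4.4 -4.2] along n 12.4 j [-0.45  0.68  1.14  2.15 -0.86  0.87 -0.07] tilt [ 0.007  0.001 -1.   ]
```

Stop confirmed (12.4 N); nip to 15 N and retreat.

Call:
apply_moves([
  [-0.008,0,0,0,0,0],
  [-0.008,0,0,0,0,0],
  [-0.008,0,0,0,0,0],
  [-0.008,0,0,0,0,0],
])

```text
clock: 24.92
tcp_pos: [0.4308, -0.2397, 0.0939]
orientation: [3.111, 0.434, 0.013]
contact_force: [12.7, 3.8, -4.1]
grip_width: -0.0
gripper_force: 6.9
```

Call:
apply_moves([
  [0.04,0,0,0,0,0],
  [0.09,0,0,0,0,0],
  [0.09,0,-0.2,0,0,0],
  [0.09,0,-0.4,0,0,0],
])

```text
clock: 25.42
tcp_pos: [0.4462, -0.2351, 0.194]
orientation: [3.113, 0.425, -0.003]
contact_force: [0.7, 0.4, 1.0]
grip_width: 0.0001
gripper_force: 0.0
```

```bash
python3 - <<'E'
from h import *
print(r.get_obs()["joints"].round(2))
start((.4875,-.3255),-36.5,1,-15)
E
```

```text
[-0.6   0.6   1.35  2.05 -0.68  1.06 -0.22]
[ 0.5367 -0.3259] -141.5
yaw now 15.556690182766932 turn z (deg cw) 157.05669018276694 or +-360; shift [0.252 0.447 0.408] tilt [-1.8e-03 -4.0e-04 -1.0e+00] j7 -0.2243544224763166
```

Call:
apply_moves([
  [0,0,0.2,0,0,0],
  [0,0,0.4,0,0,0],
  [-0.05,0,0.4,0,0,0],
  [-0.08,0,0.4,0,0,0],
  [-0.096,0,0.4,0,0,0],
])

```text
clock: 26.05
tcp_pos: [0.4287, -0.2407, 0.0949]
orientation: [3.112, 0.427, 0.014]
contact_force: [18.0, 6.4, -13.5]
grip_width: -0.0004
gripper_force: 9.2
```

Call:
apply_moves([
  [0,0,0,0,0,0],
  [0,0,0,0,0,0],
  [0,0,0,0,0,0],
])

```text
clock: 26.42
tcp_pos: [0.4294, -0.2407, 0.0952]
orientation: [3.111, 0.429, 0.015]
contact_force: [17.9, 3.8, -12.2]
grip_width: 0.0004
gripper_force: 8.2
```

Call:
apply_moves([
  [0.05,0,0,0,0,0],
  [0.1,0,0,0,0,0],
  [0.1,0,-0.2,0,0,-0.1],
  [0.1,0,-0.26,0,0,-0.22],
  [0.1,0,-0.26,0,0,-0.33],
])

```text
clock: 27.05
tcp_pos: [0.4477, -0.2363, 0.1601]
orientation: [2.895, 1.213, 0.002]
contact_force: [0.3, 0.1, -1.2]
grip_width: 0.0002
gripper_force: 0.0
```

```bash
python3 - <<'E'
from h import *
print(r.get_obs()["joints"].round(2))
start((.4875,-.3255),-36.5,1,-20,.014)
E
```

```text
[-0.5   0.52  1.14  2.07 -0.61  0.93  0.21]
[ 0.5399 -0.3269] -146.5
yaw now 45.465896805185935 turn z (deg cw) 191.96589680518593 or +-360; shift [0.001 0.516 0.274] tilt [ 0.0023 -0.0018 -1.    ] j7 0.20712534355782528
```

Call:
apply_moves([
  [0,0.18,0,0,0,-0.118],
  [0,0.36,0,0,0,-0.236],
  [0.001,0.516,0,0,0,-0.353],
  [0.001,0.516,0,0,0,-0.471],
  [0.001,0.516,0,0,0,-0.589],
])

```text
clock: 27.68
tcp_pos: [0.5382, -0.3276, 0.1588]
orientation: [2.051, 2.378, -0.004]
contact_force: [-1.0, 0.7, 0.0]
grip_width: 0.0003
gripper_force: 0.0
```

Call:
apply_moves([
  [0,0,0,0,0,-0.118],
  [0,0,0,0,0,-0.236],
  [0,0,0,0,0,-0.353],
  [0,0,0,0,0,-0.471],
  [0,0,0,0,0,-0.589],
])

```text
clock: 28.3
tcp_pos: [0.5381, -0.3272, 0.1588]
orientation: [-0.774, -3.044, 0.004]
contact_force: [-0.7, -0.1, -0.4]
grip_width: -0.0001
gripper_force: 0.0
```

```bash
python3 - <<'E'
from h import *
print(r.get_obs()["joints"].round(2))
start((.4875,-.3255),-36.5,1,-20,.014)
E
```

```text
[ 0.06  0.52  0.53  1.76 -0.32  0.94  1.8 ]
[ 0.5399 -0.3269] -146.5
yaw now 151.47365216778024 turn z (deg cw) 297.97365216778024 or +-360; shift [-0.006  0.005  0.267] tilt [-0.001  -0.0023 -1.    ] j7 1.7973874533524274
```

Call:
apply_moves([
  [-0.006,0.005,0,0,0,-0.118],
  [-0.006,0.005,0,0,0,-0.236],
  [-0.006,0.005,0,0,0,-0.353],
  [-0.006,0.005,0.05,0,0,-0.471],
  [-0.006,0.005,0.1,0,0,-0.589],
])

```text
clock: 28.92
tcp_pos: [0.5401, -0.327, 0.1335]
orientation: [0.666, -3.069, 0.004]
contact_force: [-0.3, -0.4, -1.2]
grip_width: 0.0001
gripper_force: 0.0
```

```bash
python3 - <<'E'
from h import *
print(r.get_obs()["joints"].round(2))
start((.4875,-.3255),-36.5,1,-20,.014)
E
```

```text
[ 0.23  0.52  0.29  1.77 -0.18  0.88  2.6 ]
[ 0.5399 -0.3269] -146.5
yaw now -155.51454055046042 turn z (deg cw) -9.014540550460424 or +-360; shift [0.    0.001 0.166] tilt [-8.0e-04 -2.7e-03 -1.0e+00] j7 2.601360756074487
```

Call:
apply_moves([
  [0,0,0.08,0,0,-0.1],
  [0,0,0.166,0,0,-0.1],
  [0,0,0.166,0,0,-0.1],
])

```text
clock: 29.3
tcp_pos: [0.5391, -0.326, 0.0905]
orientation: [0.895, -3.007, -0.001]
contact_force: [0.4, 0.2, -0.5]
grip_width: -0.0003
gripper_force: 0.0
```

Call:
apply_moves([
  [0.03,0,0,0,0,0],
  [0.045,0,0,0,0,0],
  [0.058,0,0,0,0,0],
  [0.058,0,0,0,0,0],
])

```text
clock: 29.8
tcp_pos: [0.529, -0.3334, 0.0917]
orientation: [-0.898, 3.01, -0.001]
contact_force: [-0.7, 0.4, 0.5]
grip_width: 0.0001
gripper_force: 0.0
```

```bash
python3 - <<'E'
from h import *
st((.4875,-.3255),1)
E
```

```text
yaw -146.8 studInTool mm [30.4 29.4] handle r,ang 31.9 -34.0 z 0.0917 F [-0.7  0.4  0.5] along n -0.4 j [ 0.29  0.56  0.24  1.81 -0.18  0.79  2.76] tilt [ 0. -0. -1.]
```

Call:
apply_moves([
  [0.0226,-0.0183,0,0,0,0.111],
  [0.048,-0.0324,0,0,0,0.222],
  [0.0756,-0.042,0,0,0,0.333],
  [0.1043,-0.0464,0,0,0,0.444],
  [0.1333,-0.046,0,0,0,0.556],
])

```text
clock: 30.42
tcp_pos: [0.5096, -0.361, 0.0916]
orientation: [0.465, 3.103, -0.001]
contact_force: [4.8, -2.3, -3.6]
grip_width: 0.0
gripper_force: 2.2
```

```bash
python3 - <<'E'
from h import *
st((.4875,-.3255),1)
E
```

```text
yaw 163.0 studInTool mm [31.9 27.5] handle r,ang 30.6 -80.7 z 0.0916 F [ 4.8 -2.3 -3.6] along n 5.3 j [ 0.18  0.59  0.46  1.82 -0.35  0.81  2.1 ] tilt [ 0.003 -0.001 -1.   ]
```

Call:
apply_moves([
  [0.0226,-0.022,0,0,0,0.111],
  [0.048,-0.038,0,0,0,0.222],
  [0.0756,-0.049,0,0,0,0.333],
  [0.1043,-0.0534,0,0,0,0.444],
  [0.1333,-0.053,0,0,0,0.556],
])

```text
clock: 31.05
tcp_pos: [0.4728, -0.3649, 0.0917]
orientation: [1.735, 2.615, -0.002]
contact_force: [1.7, -2.7, -3.3]
grip_width: -0.0003
gripper_force: 1.9
```

Call:
apply_moves([
  [0.0226,-0.0183,0,0,0,0.111],
  [0.048,-0.0324,0,0,0,0.222],
  [0.0756,-0.042,0,0,0,0.333],
  [0.1043,-0.0464,0,0,0,0.444],
  [0.1333,-0.046,0,0,0,0.556],
])

```text
clock: 31.68
tcp_pos: [0.4477, -0.3387, 0.0914]
orientation: [2.68, 1.635, -0.002]
contact_force: [-1.0, -4.1, -3.9]
grip_width: -0.0003
gripper_force: 1.9
```

```bash
python3 - <<'E'
from h import *
st((.4875,-.3255),1)
E
```

```text
yaw 62.8 studInTool mm [30.1 29.2] handle r,ang 31.6 174.9 z 0.0914 F [-1.  -4.1 -3.9] along n 4.1 j [-0.14  0.67  0.94  1.99 -0.72  0.85  0.73] tilt [-0.    -0.002 -1.   ]
```

Call:
apply_moves([
  [0.011,-0.009,0,0,0,0.055],
  [0.0226,-0.0183,0,0,0,0.111],
  [0.0226,-0.0183,0,0,0,0.111],
])

```text
clock: 32.05
tcp_pos: [0.4461, -0.3309, 0.0911]
orientation: [2.809, 1.406, -0.002]
contact_force: [-1.0, -2.4, -2.6]
grip_width: -0.0004
gripper_force: 1.5
```

Call:
apply_moves([
  [0.009,-0.008,0,0,0,0.044],
  [0.0176,-0.0155,0,0,0,0.089],
  [0.0176,-0.0155,0,0,0,0.089],
])

```text
clock: 32.42
tcp_pos: [0.4458, -0.325, 0.0912]
orientation: [-2.9, -1.209, 0.001]
contact_force: [-1.9, -1.9, -1.7]
grip_width: -0.0
gripper_force: 1.5
```

Call:
apply_moves([
  [0.009,-0.007,0,0,0,0.044],
  [0.0176,-0.014,0,0,0,0.089],
  [0.0176,-0.014,0,0,0,0.089],
])

```text
clock: 32.8
tcp_pos: [0.4465, -0.3193, 0.0911]
orientation: [-2.976, -1.004, 0.001]
contact_force: [-2.7, -1.8, -3.0]
grip_width: -0.0
gripper_force: 1.5
```

```bash
python3 - <<'E'
from h import *
st((.4875,-.3255),1)
E
```

```text
yaw 37.3 studInTool mm [28.9 29.9] handle r,ang 31.7 147.3 z 0.0911 F [-2.7 -1.8 -3. ] along n 3.2 j [-0.24  0.72  1.05  2.02 -0.82  0.9   0.35] tilt [-0.001  0.    -1.   ]
```

Turned ~176°.

Call:
apply_moves([
  [0.009,-0.007,0,0,0,0.044],
  [0.0176,-0.014,0,0,0,0.089],
  [0.0176,-0.014,0,0,0,0.089],
])

```text
clock: 33.17
tcp_pos: [0.4479, -0.3137, 0.0911]
orientation: [-3.039, -0.794, 0.001]
contact_force: [-2.9, -1.9, -2.5]
grip_width: 0.0
gripper_force: 1.6
```

Call:
apply_moves([
  [0.009,-0.007,0,0,0,0.044],
  [0.0176,-0.014,0,0,0,0.089],
  [0.0176,-0.014,0,0,0,0.089],
])

```text
clock: 33.55
tcp_pos: [0.4494, -0.3088, 0.0911]
orientation: [-3.088, -0.579, 0.002]
contact_force: [-4.1, -1.6, -1.6]
grip_width: -0.0001
gripper_force: 2.4
```

```bash
python3 - <<'E'
from h import *
st((.4875,-.3255),1)
E
```

```text
yaw 21.2 studInTool mm [29.6 29.4] handle r,ang 31.5 132.6 z 0.0911 F [-4.1 -1.6 -1.6] along n 4.4 j [-0.29  0.76  1.12  2.03 -0.88  0.94  0.11] tilt [-0.002 -0.    -1.   ]
```

Call:
apply_moves([
  [0.009,-0.006,0,0,0,0.03],
  [0.018,-0.012,0,0,0,0.065],
  [0.018,-0.012,0,0,0,0.065],
])

```text
clock: 33.92
tcp_pos: [0.4504, -0.3051, 0.0911]
orientation: [-3.114, -0.418, 0.006]
contact_force: [-10.3, -3.4, 0.4]
grip_width: 0.0
gripper_force: 5.0
```

```bash
python3 - <<'E'
from h import *
st((.4875,-.3255),1)
f=r.grab_frame("top");save(f,"t3.png")
cv2.imwrite("pics/t3c.png",cv2.resize(f["pixels"][140:280,220:400,::-1],None,fx=4,fy=4,interpolation=2))
E
```

```text
yaw 15.3 studInTool mm [30.7 29.5] handle r,ang 31.9 128.1 z 0.0911 F [-10.3  -3.4   0.4] along n 10.8 j [-0.31  0.78  1.14  2.03 -0.9   0.95  0.02] tilt [-0.004 -0.    -1.   ]
```

Call:
apply_moves([
  [0.008,-0.003,0,0,0,0],
  [0.014,-0.006,0,0,0,0],
  [0.014,-0.006,0,0,0,0],
  [0.014,-0.006,0,0,0,0],
])

```text
clock: 34.48
tcp_pos: [0.4517, -0.3035, 0.0911]
orientation: [3.114, 0.416, -0.009]
contact_force: [-14.1, -4.4, 1.4]
grip_width: -0.0002
gripper_force: 7.1
```

Call:
apply_moves([
  [0.006,-0.002,0,0,0,0],
  [0.006,-0.002,0,0,0,0],
  [0.006,-0.002,0,0,0,0],
])

```text
clock: 34.85
tcp_pos: [0.4523, -0.3029, 0.0911]
orientation: [3.114, 0.415, -0.011]
contact_force: [-16.0, -4.7, 1.9]
grip_width: 0.0001
gripper_force: 8.1
```

Call:
apply_moves([
  [-0.05,0.01,0,0,0,0],
  [-0.09,0.02,0,0,0,0],
  [-0.09,0.02,-0.2,0,0,0],
  [-0.09,0.02,-0.4,0,0,-0.1],
  [-0.09,0.4,-0.5,0,0,-0.2],
])

```text
clock: 35.48
tcp_pos: [0.4588, -0.365, 0.2094]
orientation: [-3.001, -0.928, -0.007]
contact_force: [2.0, -1.3, -0.2]
grip_width: -0.0003
gripper_force: 0.0
```

```bash
python3 - <<'E'
from h import *
print(r.get_obs()["tcp_pos"],r.get_obs()["joints"].round(2),r.get_obs()["contact_force"])
for c in ("scene","top"):
    f=r.grab_frame(c);save(f,c+"9.png")
    for n,z in [("handle1",.095),("seal_tin",0),("timer",0),("beaker",0)]:
        for l in r.landmark_of(f,n)[:5]: print(n,round(l["conf"],2),np.round(l["point"]),np.round(at(f,l["point"],z),3))
a=cv2.imread("pics/scene9.png")[140:330,180:400];b=cv2.imread("pics/top9.png")[130:290,180:360]
cv2.imwrite("pics/end.png",np.hstack([cv2.resize(a,(400,345),interpolation=2),cv2.resize(b,(388,345),interpolation=2)]))
E
```

```text
[ 0.45878679 -0.364997    0.20943156] [-0.24  0.64  1.2   1.85 -0.67  1.13  0.22] [ 2.02684366 -1.2522278  -0.21871294]
handle1 0.74 [264. 211.] [ 0.42  -0.246  0.095]
handle1 0.7 [292. 215.] [ 0.468 -0.296  0.095]
handle1 0.65 [281. 205.] [ 0.471 -0.242  0.095]
handle1 0.55 [274. 221.] [ 0.42  -0.299  0.095]
seal_tin 0.68 [256. 204.] [ 0.494 -0.058  0.   ]
timer 0.76 [356. 284.] [ 0.519 -0.489  0.   ]
beaker 0.73 [241. 191.] [0.491 0.04  0.   ]
handle1 0.48 [293. 218.] [ 0.422 -0.242  0.095]
handle1 0.4 [319. 201.] [ 0.466 -0.31   0.095]
timer 0.71 [383. 190.] [ 0.515 -0.492  0.   ]
```

View pics/end.png

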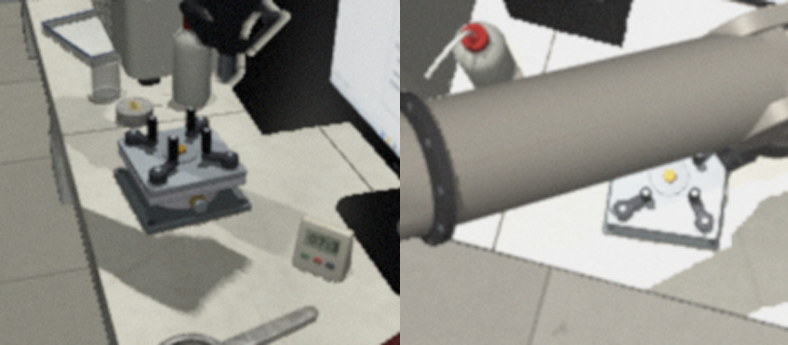

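The picture shows all four handles pointing inward (left half, around 150–210, 125–150), the tin, beaker and timer in place, and the gripper clear of everything.

```bash
python3 -c "
from bench import r
print(r.hand_in())"
```

```text
the job is handed in; nothing more can be done
None
```

I turned all four lever nuts to their stops crosswise and nipped each at about 15–18 N, re-nipping the third because its first nip reached only 13.3 N; the job is handed in at about 36 s, with the tin, beaker and timer where they were.

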